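# Set up the jar-labelling bench

## Task

Get the jar-labelling bench ready: mount the paper label roll on the leaning spindle, turning it until its slots drop over the spindle's cross pin and it sits fully home on the seat disc, and gently lay the amber jar on its side, centred along the two bars of the jar rest (lid to either end). Leave both at rest and released, and do not shift or tip the clear jars, the funnel or the scraper.

Things in the scene. Friction and masses are not known exactly. Their poses are not given: they have to be found in the camera images.
- roll: Roll of blank paper labels on a white plastic core, upright, loose, 0.18 to 0.35 kg. Paper 90 mm diameter, from 2 to 56 mm above the origin. Round bore 27.5 mm diameter right through. Origin: centre of its underside; z runs along the bore to the neck. In the core's underside four radial slots, 11 mm wide, 13 mm deep, lie along its +x, -x, +y, -y (it fits every quarter turn).
- neck (a point): The roll's neck, the place to grip: the core stands out of the paper as a round tube of 40 mm outer diameter from 56 to 94 mm above the roll's underside; this point is on the axis at 80 mm.
- seat: Round aluminium seat disc, 86 mm diameter, 8 mm thick, on the fixed roll holder (foot 150 x 120 mm). Origin: centre of the disc's upper face, 55 mm above the worktop. z is the spindle axis, leaning 0.5 rad (29 degrees) from vertical roughly towards the robot (holder yaw within 0.3 rad). Mounted, the roll lies flush on the disc, its origin on this one.
- spindle_tip (a point): Tip of the steel spindle, on the seat's z axis 114 mm from the disc. The spindle is 24 mm in diameter up to 94 mm, then tapers to 10 mm at the tip. A brake holds it against turning up to about 1.5 N m.
- pin (a point): Middle of the brass cross pin through the spindle, 7 mm above the disc; 6 mm thick, 52 mm end to end. Its direction about the axis differs every time and is not reported. With the slots off the pin the roll stops 10 mm above the disc; pressed lightly (5 to 25 N) and turned up to a quarter turn, it drops over the pin once within about 5 degrees.
- amber_jar: Closed amber glass jar with a steel lid, standing upright, loose, 0.2 to 0.42 kg. 60 mm diameter glass up to 84 mm, lid 58 mm diameter from 89 mm to the top at 110 mm. Origin: centre of its underside; z points to the lid.
- jar_mid (a point): The middle of the amber jar, on its axis 55 mm above its underside.
- jar_rest: Jar rest, fixed (yaw within 0.35 rad): two parallel black bars on low blue frames. Bars 110 mm long along its x, 16 mm diameter, their axes at y = -20 and +20 mm and 50 mm above the worktop; frames and foot are 50 mm wide in y, foot 120 mm long. Origin: centre of its underside on the worktop. A jar lying in it has its axis along x, y = 0, 82 mm above the worktop.
- jam_jar0: Empty clear glass jam jar, open, 68 mm across, 90 mm tall, standing upright; a bystander to leave alone. Origin: centre of its underside.
- jam_jar1: Empty clear glass jam jar, open, 68 mm across, 90 mm tall, standing upright; a bystander to leave alone. Origin: centre of its underside.
- jam_jar2: Empty clear glass jam jar, open, 68 mm across, 90 mm tall, standing upright; a bystander to leave alone. Origin: centre of its underside.
- funnel: Blue plastic funnel standing mouth down, 100 mm across, 110 mm tall; a bystander to leave alone. Origin: centre of its underside.
- scraper: Small wooden scraper lying flat, 180 mm long; a bystander to leave alone. Origin: underside at its middle, x along its length.
Mind the look-alikes: they are no part of the job. Of the things that look like the jar_rest, take the one that is farthest to the robot's right at the start. There is more than one size of the part that bears seat; the job needs the larger.

How it is judged:
At the end, for the whole second after the job is handed in: Roll on the spindle, neck up, keyed, underside on the seat disc (4 mm along the axis, 6 mm in all, 0.08 rad). Amber jar lying on both bars: axis along them within 0.12 rad, middle within 25 mm lengthwise, 7 mm sideways, 76 to 89 mm high. Both released, under 0.02 m/s (z of roll in the frame of seat between -0.004 and 0.004 m and distance between roll and seat below 0.006 m and angle between the z axis of roll and the z axis of seat, either way round below 0.08 rad and angle between roll's own z axis and vertical below 1 rad and angle between the z axis of amber_jar and the x axis of jar_rest, either way round below 0.12 rad and x of jar_mid in the frame of jar_rest between -0.025 and 0.025 m and y of jar_mid in the frame of jar_rest between -0.007 and 0.007 m and z of jar_mid in the frame of jar_rest between 0.076 and 0.089 m and linear speed of each of roll, amber_jar below 0.02 m/s); the robot touches nothing.
It fails at once if a clear jar, the funnel or the scraper is shifted by more than 30 mm, or one of the standing ones tipped over (distance of any of jam_jar0, jam_jar1, jam_jar2, funnel, scraper from where it was at the start of the episode above 0.03 m or angle between any of jam_jar0, jam_jar1, jam_jar2, funnel's own z axis and vertical above 0.5 rad).
It fails at once if the amber jar strikes the jar rest with more than 160 N (dropped from over about 20 mm, or banged down) (contact force between amber_jar and jar_rest above 160 N).
It also fails if it takes over 70 s, if anything falls off the work surface, if the arm or the gripper's body presses on something with over 40 N, if the wrist force passes 120 N, or if a joint passes its speed limit or range.

## Robot

A 6-joint arm with a two-finger parallel gripper is mounted at the origin on the work surface. World frame = base frame: x ahead of the robot, y to its left, z up, the work surface at z = 0. Lengths are in m, angles in rad, forces in N, time in s.
With the tool pointing down it reaches from about 0.225 to 0.875 m from the base axis. Payload 3.4 kg.
Tool frame: the origin (TCP) lies midway between the tips of the shut fingers; the grasp point (between the pads) lies 19 mm behind it (r.grip_depth is the distance from the TCP to the grasp point, in m); z points along the fingers, y is the line along which they close (so a half turn about z gives the same grasp; the last joint's range is limited). The gripper opens to 85 mm and grips with 20 to 120 N. Pads are 22 mm wide; open, the fingers measure 114 mm over their backs; the gripper's body (76 mm by 85 mm) begins 54 mm behind the grasp point. The pads swing forward as they close: fully open they stand 13 mm farther back than shut.
Start: joints at [1.08, 0.276, 1.505, -0, 1.361, -0.121], TCP at [0.208, 0.536, 0.231] pointing down, gripper open.
Joint ranges: [-2.89, 2.89], [-0.75, 2.08], [0.22, 2.7], [-1.18, 4.32], [0.11, 2.71], [-2.7, 2.7]. Speed limits (rad/s): [2.57, 2.57, 3.14, 3.14, 3.14, 3.14].

## Interface

Orientations are given as a 3x3 rotation matrix whose columns are the frame's x, y, z axes.
In Python, from workcell import r, vision, ticket gives the robot as it stands.
- The arm moves only by the tool play_rows, never from a script. Its argument "moves" is a list of rows, each a list of 6 numbers: the shift along the tool's x, y, z normalised to -1 to 1, where 1 is 120 mm, then the turn, a rotation vector about the tool's x, y, z normalised to -1 to 1, where 1 is 90 degrees. In form: [[dx, dy, dz, ax, ay, az], ...]. A call has 1 to 8 rows; each row is the pose to reach, as a shift and turn from the pose commanded when the call began, along the tool's axes at that moment; what a row does not reach only later rows make up. A row lasts 1/8 s, in which the tool goes at most 62.5 mm and 10.7 degrees, less where a joint would pass 70% of its speed; a pose out of reach is approached as far as the arm can. A call with a number of a shift or a turn outside -1 to 1 is refused whole. A call with a gripper value outside its range is refused whole. "fingers" is the opening, from 0 (shut) to 1 (fully open), set as the call begins (left out, the last holds). The fingers move at their own pace and stop on an object; "squeeze" is the grip in N (left out, the last holds). Time passes only in rows, so rows that repeat a pose let the fingers close. It gives the time, the measured TCP pose, the force, the opening and the grip force at its end, in the units of the state.
- r.sense(): the state, without advancing time (a new reading comes with each control period).
- vision.camera(name): name is "side" or "top"; returns the picture (384x512x3 uint8, blue, green, red); there is no depth.
- vision.get_calibration(name): a dict with "camera_matrix" (3x3 intrinsics, pixels), "R" (3x3) and "t" (3): a world point X has camera coordinates R X + t. Camera axes: x right, y down, z forward; pixel columns grow to the right and rows downward; lengths in m; the calibration is good to about 2 mm. A picture is of the moment at which its call begins. get_calibration takes no time and is no camera call.
- ticket.job_done(): hands the job in; it is judged then, once.
The state is a dict: "t": time; "qpos": joint angles; "joint_velocities": joint speeds; "joint_torque": joint torques, N m; "ee_pos": TCP position; "tcp_rot": TCP orientation; "contact_force": force on the tool from outside, world axes, zero at the start; "wrist_torque": the same for the moment, N m; "width": opening from 0.0 (shut) to 1.0 (fully open); "gripper_force": force on a finger pad.
Only numpy, scipy, OpenCV 4.12 (cv2) and the standard library are available. Lean on these libraries where they do the work, as an engineer would, in place of code of your own. Each camera call takes 0.05 s, during which the arm holds its last target. There are 200 camera calls.

## Working session

There is one attempt and no reset: what is moved stays moved. The work goes in short steps, Python scripts to look and compute and a tool call to move; the robot and the scene stay as the last step left them, time stands still between calls to the robot, and variables do not carry over. Pictures are saved under pics/ and viewed, at most 10 in all, crops included, and the job is handed in when it is done.

Besides the shell and the picture viewer there is one more tool, called as name(argument=value, ...) on one line, values as JSON. play_rows: Moves the arm, as the interface text tells. Scaled input: -1 to 1 covers 120 mm each way for a shift and 90 degrees each way for a turn. Its arguments: {"type":"object","properties":{"moves":{"type":"array"},"fingers":{"type":"number"},"squeeze":{"type":"number"}},"required":["moves"]}

```bash
mkdir -p pics; ls; python3 - <<'E'
from workcell import r, vision, ticket
import cv2, numpy as np, json
np.set_printoptions(precision=4,suppress=True)
for n in("side","top"):
    im=vision.camera(n); cv2.imwrite(f"pics/{n}0.png",im)
    c=vision.get_calibration(n); print(n,{k:np.array(v).tolist() for k,v in c.items()})
s=r.sense(); print(s)
E
```

```text
pics
side {'camera_matrix': [[445.9511061263174, 0.0, 254.3951320453298], [0.0, 445.9511061263174, 190.36383317093495], [0.0, 0.0, 1.0]], 'R': [[0.9719794771163927, -0.23472805525688237, 0.01259508395628347], [-0.13201402748616461, -0.5894174637518885, -0.7969688513180256], [0.1944947110114463, 0.7729746396225511, -0.6038890741592869]], 't': [-0.5455558995684504, 0.17262261187017494, 1.0840619422838365]}
top {'camera_matrix': [[431.317958271564, 0.0, 254.77322764343722], [0.0, 431.317958271564, 189.01318540703264], [0.0, 0.0, 1.0]], 'R': [[0.0026258677426600923, -0.9999847508276298, -0.004858284759149242], [-0.9970360165806262, -0.0022444999796062785, -0.07690347105871839], [0.07689139392438954, 0.005045823227628207, -0.997026706366645]], 't': [0.0036525865404498166, 0.5383933331423956, 1.0293619093041373]}
{'t': 0.1, 'qpos': array([ 1.08  ,  0.2765,  1.506 , -0.    ,  1.3607, -0.121 ]), 'joint_velocities': array([ 0.0012, -0.0019, -0.0042, -0.0012, -0.0003,  0.0006]), 'joint_torque': array([  0.0011, -41.77  , -24.6403,  -0.0001,   0.0058,   0.    ]), 'ee_pos': array([0.2076, 0.5357, 0.2305]), 'tcp_rot': array([[-0.9324,  0.3614, -0.0008],
       [ 0.3614,  0.9324, -0.0015],
       [ 0.0002, -0.0016, -1.    ]]), 'contact_force': array([ 0.4557,  0.456 , -0.2581]), 'wrist_torque': array([ 0.0003, -0.0369,  0.047 ]), 'gripper_force': 0.0, 'width': 0.9996943005555183}
```

View pics/side0.png

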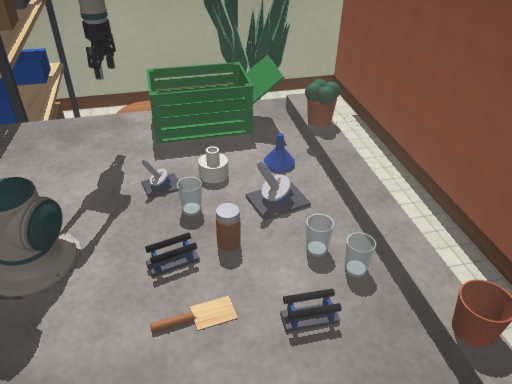

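View pics/top0.png

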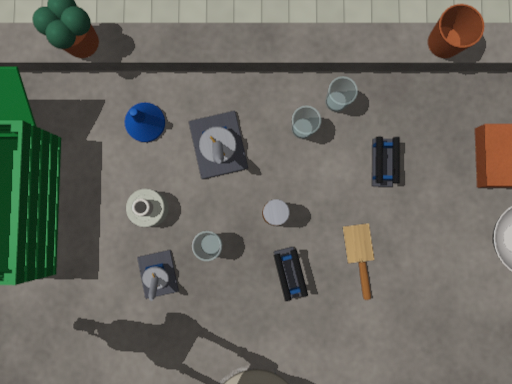

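The side view shows the large holder at (278,190), roll at (213,165), amber jar at (228,228) and right-hand rest at (310,310). In the top view they are at (218,145), (145,208), (276,212) and (386,162). The jam jars are at (207,246), (306,122) and (342,94) in the top view, the funnel at (145,122) and the scraper at (362,260). Next I'll zoom in on the ones that matter.

```bash
python3 - <<'E'
import cv2, numpy as np
t=cv2.imread("pics/top0.png"); s=cv2.imread("pics/side0.png")
def tile(im,x,y,w=66,h=75,k=4):
    c=cv2.resize(im[y:y+h,x:x+w],None,fx=k,fy=k,interpolation=cv2.INTER_CUBIC)
    cv2.putText(c,f"{x},{y}",(2,12),0,.4,(0,0,255),1); 
    for i in range(0,w,10): cv2.line(c,(i*k,h*k-1),(i*k,h*k-5),(0,255,255),1)
    for i in range(0,h,10): cv2.line(c,(0,i*k),(4,i*k),(0,255,255),1)
    return c
a=np.hstack([tile(t,186,108),tile(t,112,170),tile(t,353,125)])
b=np.hstack([tile(s,245,150),tile(s,185,130),tile(s,278,270)])
cv2.imwrite("pics/z.png",np.vstack([a,b]))
E
```

```text
(no output)
```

View pics/z.png

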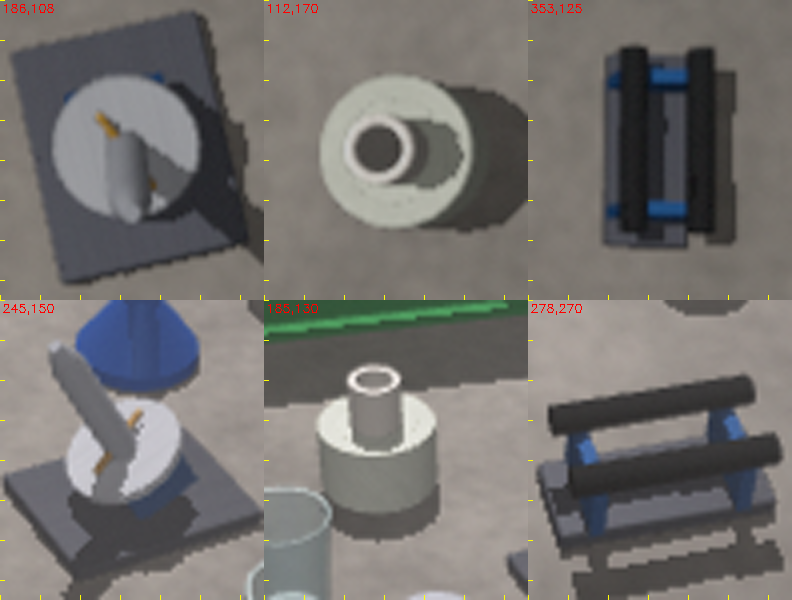

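The zooms show, in the top view:
- the disc centre near (217,144) and the foot's long edge leaning about 0.23 rad
- the pin ends near (211,138) and (224,154)
- the neck ring near (140,207)
- both bars, nearly along world x

I'll measure these with masks and rays.

```bash
cat > h.py <<'E'
import cv2, numpy as np
from workcell import r, vision, ticket
np.set_printoptions(precision=4,suppress=True)
C={n:{k:np.array(v) for k,v in vision.get_calibration(n).items()} for n in("side","top")}
def ray(n,p):
    c=C[n]; d=c["R"].T@np.linalg.solve(c["camera_matrix"],[p[0],p[1],1.]); return -c["R"].T@c["t"],d/np.linalg.norm(d)
def onz(n,p,z):
    o,d=ray(n,p); return o+d*(z-o[2])/d[2]
def tri(pt,ps):
    (a,u),(b,v)=ray("top",pt),ray("side",ps)
    k=np.linalg.lstsq(np.c_[u,-v],b-a,rcond=None)[0]; P,Q=a+k[0]*u,b+k[1]*v
    return (P+Q)/2,np.linalg.norm(P-Q)
def proj(n,X):
    c=C[n]; q=c["camera_matrix"]@(c["R"]@X+c["t"]); return q[:2]/q[2]
def blobs(im,box,f,amin=15):
    x,y,w,h=box; c=im[y:y+h,x:x+w].astype(int); m=f(c[...,0],c[...,1],c[...,2]).astype(np.uint8)
    cs=cv2.findContours(m,cv2.RETR_EXTERNAL,cv2.CHAIN_APPROX_NONE)[0]
    return sorted([k+[x,y] for k in cs if cv2.contourArea(k)>amin],key=lambda k:-cv2.contourArea(k))
E
python3 - <<'E'
from h import *
t=cv2.imread("pics/top0.png"); s=cv2.imread("pics/side0.png")
def el(k): return np.array(cv2.fitEllipse(cv2.convexHull(k))[0]),cv2.fitEllipse(cv2.convexHull(k))[1:]
print("px roll paper",t[200,160],s[165,222],"ring",t[198,141],"wood",t[180,120],"disc",t[135,225],s[185,285],"lid",t[212,276],s[212,228],"foot",t[115,230],"bar",t[150,378],s[298,310],"pin",t[138,211],s[179,279])
for n,im,bx in(("top",t,(112,180,60,60)),("side",s,(190,140,50,50))):
    for k in blobs(im,bx,lambda b,g,R:(R>165)&(b>130),40)[:2]: print(n,"roll bright",el(k),cv2.contourArea(k))
for n,im,bx in(("top",t,(255,190,45,45)),("side",s,(212,200,35,50))):
    for k in blobs(im,bx,lambda b,g,R:(b>130)&(b-R>-5),40)[:2]: print(n,"lid",el(k),cv2.contourArea(k))
for n,im,bx in(("top",t,(365,130,45,62)),("side",s,(275,280,70,55))):
    for k in blobs(im,bx,lambda b,g,R:(b<50)&(R<50)&(b-R<12),60)[:3]: print(n,"bar",cv2.minAreaRect(k),cv2.contourArea(k),cv2.boundingRect(k))
for n,im,bx in(("top",t,(190,108,60,75)),("side",s,(245,155,65,60))):
    for k in blobs(im,bx,lambda b,g,R:(R-b>40),2)[:3]: print(n,"pin",k.reshape(-1,2).mean(0),cv2.minAreaRect(k))
# hand-picked tip etc
tip,e=tri((219,161.5),(259,236.5-150)); print("n/a")
for nm,a,b in(("necktop",(140.5,207.5),(212.5,150)),("spindle tip",(218.7,161),(259,161.5-0)),("disc",(217.5,144.5),(276,186.5)),("pin1",(211,137.5),(279.5,178.8)),("pin2",(224,154),(269.3,192))): print(nm,*tri(a,b))
for nm,p in(("c1",(189,122)),("c2",(235.5,111)),("c3",(202.5,178.5)),("c4",(247,170))): print(nm,onz("top",p,.01))
E
```

```text
px roll paper [170 181 180] [217 225 225] ring [172 181 182] wood [120 126 132] disc [153 149 149] [204 198 199] lid [164 158 156] [212 202 203] foot [83 76 75] bar [32 30 30] [47 47 50] pin [ 58 111 141] [ 98 115 133]
top roll bright (array([144.2722, 207.3326]), ((36.14016342163086, 37.21161651611328), 62.45675277709961)) 1016.5
side roll bright (array([209.6718, 160.0983]), ((16.026432037353516, 40.54854965209961), 89.0942611694336)) 202.5
side roll bright (array([211.9299, 149.5506]), ((7.076107501983643, 12.44633960723877), 86.2791748046875)) 60.0
top lid (array([275.6717, 211.7351]), ((24.812780380249023, 25.441036224365234), 175.4288787841797)) 472.5
side lid (array([227.3443, 210.1322]), ((15.302578926086426, 23.27421760559082), 87.83544158935547)) 260.5
top bar ((381.5, 160.5), (47.0, 11.0), 90.0) 384.0 (376, 137, 12, 48)
top bar ((395.5, 160.0), (46.0, 7.0), 90.0) 267.0 (392, 137, 8, 47)
side bar ((313.55859375, 313.8983459472656), (7.115318775177002, 51.41251754760742), 86.26860046386719) 98.0 (288, 309, 52, 11)
top pin [211.8333 138.5   ] ((211.8400115966797, 138.62002563476562), (6.40000057220459, 1.8000000715255737), 53.13010025024414)
n/a
necktop [0.4928 0.2632 0.0911] 0.00486401954921277
spindle tip [0.5897 0.0813 0.1535] 0.003288465674063478
disc [0.6435 0.0934 0.0542] 0.00361762268990752
pin1 [0.6573 0.1075 0.0687] 0.0032564685590741596
pin2 [0.6208 0.0781 0.0501] 0.0023448065579541534
c1 [0.7063 0.1693 0.01  ]
c2 [0.7343 0.0536 0.01  ]
c3 [0.5649 0.134  0.01  ]
c4 [0.5862 0.0243 0.01  ]
```

```bash
python3 - <<'E'
from h import *
A0=tri((379.5,182),(285,299.3));A1=tri((379.5,137.5),(333.5,292));B0=tri((396,182),(290.3,315.5));B1=tri((396.5,137.5),(339.5,307.5))
for n,v in zip("A0 A1 B0 B1".split(),(A0,A1,B0,B1)): print(n,*v)
print("rest mid",(A0[0]+A1[0]+B0[0]+B1[0])/4, "topz", [onz("top",p,.05) for p in((379.5,182.8),(379.5,136.7),(396,182.8),(396.5,136.7))])
print("roll ring@.094",onz("top",(140.5,207.5),.094),onz("side",(212.2,149.8),.094),"paper@.056",onz("top",(144.6,207.5),.056))
print("lid",onz("top",(275.67,211.73),.11),onz("side",(227.5,210.1),.105),tri((275.67,211.73),(227.5,208.5)))
for nm,p in (("funnel",(145,122)),):print(nm,onz("top",p,0))
for nm,p in (("jj0",(305,127)),("jj1",(340,100)),("jj2",(207,246))):print(nm,onz("top",p,0.05))
n=np.array([-np.sin(.5)*np.cos(.22),-np.sin(.5)*np.sin(.22),np.cos(.5)]); print("n",n)
d=np.array([.6573-.6208,.1075-.0781,.0687-.0501]); d-=n*(d@n);print("pin dir",d/np.linalg.norm(d),np.linalg.norm(d))
for L in(0,.007,.114): print(L,proj("top",np.array([.6435,.0934,.0545])+L*n),proj("side",np.array([.6435,.0934,.0545])+L*n))
E
```

```text
A0 [ 0.5549 -0.2901  0.0519] 0.003403301853219889
A1 [ 0.6622 -0.293   0.0497] 0.004269296740114786
B0 [ 0.5549 -0.3299  0.049 ] 0.002523304305151419
B1 [ 0.6611 -0.3335  0.0486] 0.0014296247324764547
rest mid [ 0.6083 -0.3116  0.0498] topz [array([ 0.5515, -0.2902,  0.05  ]), array([ 0.662 , -0.2924,  0.05  ]), array([ 0.5516, -0.3292,  0.05  ]), array([ 0.662 , -0.3329,  0.05  ])]
roll ring@.094 [0.4903 0.2627 0.094 ] [0.4938 0.2595 0.094 ] paper@.056 [0.4915 0.2633 0.056 ]
lid [ 0.4811 -0.042   0.11  ] [ 0.4833 -0.0388  0.105 ] (array([ 0.4819, -0.042 ,  0.1128]), np.float64(0.0018174602101293418))
funnel [0.7085 0.2817 0.    ]
jj0 [ 0.6852 -0.1149  0.05  ]
jj1 [ 0.7511 -0.1994  0.05  ]
jj2 [0.4019 0.1164 0.05  ]
n [-0.4679 -0.1046  0.8776]
pin dir [0.6903 0.5768 0.4368] 0.050278221917528926
0 [217.607  143.7341] [275.3534 186.5009]
0.007 [217.668  144.6339] [274.3841 185.0398]
0.114 [218.7062 159.9385] [258.5523 161.1772]
```

play_rows(moves=[[-0.38, -0.16, 0, 0, 0, 0], [-0.757, -0.317, 0, 0, 0, 0]], fingers=1)

```text
t: 0.35
ee_pos: [0.279, 0.4671, 0.2307]
tcp_rot: [[-0.933, 0.36, -0.0], [0.36, 0.933, -0.001], [0.0, -0.001, -1.0]]
contact_force: [0.2, 0.9, -0.5]
width: 0.996
gripper_force: 0.0
```

play_rows(moves=[[-0.38, -0.16, 0, 0, 0, 0], [-0.757, -0.317, 0, 0, 0, 0]])

```text
t: 0.6
ee_pos: [0.3505, 0.3983, 0.2309]
tcp_rot: [[-0.933, 0.361, -0.0], [0.361, 0.933, -0.0], [0.0, -0.001, -1.0]]
contact_force: [0.1, 1.3, -0.5]
width: 1.003
gripper_force: 0.0
```

play_rows(moves=[[-0.38, -0.16, 0, 0, 0, 0], [-0.757, -0.317, 0, 0, 0, 0]])

```text
t: 0.85
ee_pos: [0.4215, 0.3299, 0.231]
tcp_rot: [[-0.932, 0.361, -0.0], [0.361, 0.932, -0.0], [0.0, -0.0, -1.0]]
contact_force: [0.3, -0.1, 0.7]
width: 1.001
gripper_force: 0.0
```

play_rows(moves=[[-0.38, -0.16, 0.1, 0, 0, 0.11], [-0.757, -0.317, 0.2, 0, 0, 0.22], [-0.757, -0.317, 0.4, 0, 0, 0.33], [-0.757, -0.317, 0.6, 0, 0, 0.45], [-0.757, -0.317, 0.6, 0, 0, 0.45]])

```text
t: 1.48
ee_pos: [0.4901, 0.2621, 0.1572]
tcp_rot: [[-0.476, 0.88, -0.005], [0.88, 0.476, -0.002], [0.001, -0.005, -1.0]]
contact_force: [0.6, 0.4, -0.7]
width: 1.001
gripper_force: 0.0
```

play_rows(moves=[[0, 0, 0.3, 0, 0, 0], [0, 0, 0.6, 0, 0, 0], [0, 0, 0.8, 0, 0, 0], [0, 0, 0.8, 0, 0, 0], [0, 0, 0.8, 0, 0, 0]])

```text
t: 2.1
ee_pos: [0.4928, 0.2636, 0.0648]
tcp_rot: [[-0.476, 0.88, 0.003], [0.88, 0.476, 0.001], [-0.0, 0.003, -1.0]]
contact_force: [0.1, 0.3, 0.4]
width: 1.0
gripper_force: 0.0
```

play_rows(moves=[[0, 0, 0, 0, 0, 0], [0, 0, 0, 0, 0, 0], [0, 0, 0, 0, 0, 0], [0, 0, 0, 0, 0, 0], [0, 0, 0, 0, 0, 0], [0, 0, 0, 0, 0, 0], [0, 0, 0, 0, 0, 0], [0, 0, 0, 0, 0, 0]], fingers=0.2, squeeze=60)

```text
t: 3.1
ee_pos: [0.4919, 0.2631, 0.0644]
tcp_rot: [[-0.475, 0.88, 0.001], [0.88, 0.475, 0.0], [-0.0, 0.001, -1.0]]
contact_force: [-0.9, -0.6, 4.7]
width: 0.453
gripper_force: 59.9
```

```bash
python3 - <<'E'
from h import *
s=r.sense(); print({k:s[k] for k in("t","qpos","ee_pos","contact_force","wrist_torque","width","gripper_force")})
im=vision.camera("side"); cv2.imwrite("pics/side1.png",im)
cv2.imwrite("pics/side1c.png",cv2.resize(im[90:210,140:300],None,fx=4,fy=4))
E
```

```text
{'t': 3.1, 'qpos': array([ 0.3664,  0.3934,  1.7835,  0.    ,  0.9635, -0.1281]), 'ee_pos': array([0.4919, 0.2631, 0.0644]), 'contact_force': array([-0.9242, -0.5943,  4.7257]), 'wrist_torque': array([-0.0164,  0.1525, -0.0382]), 'width': 0.452814517210471, 'gripper_force': 59.90300618112087}
```

View pics/side1c.png

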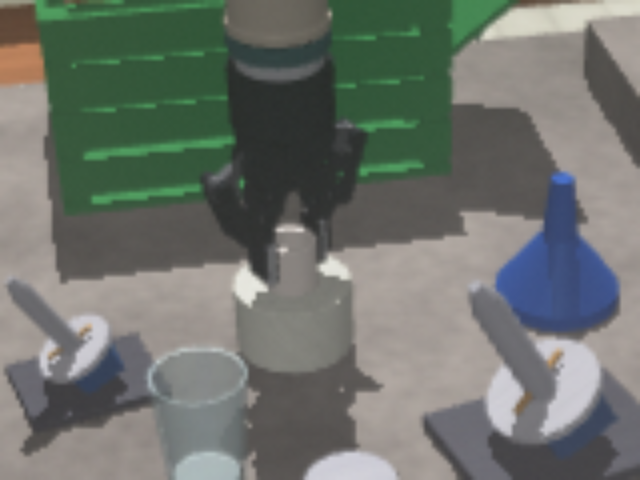

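The gripper holds the neck upright and centred; in the full side picture that is about (213,155).

```bash
cat >> h.py <<'E'
from scipy.spatial.transform import Rotation as Ro
N=np.array([-np.sin(.5)*np.cos(.22),-np.sin(.5)*np.sin(.22),np.cos(.5)]); SEAT=np.array([.6435,.0934,.0545])
X=np.array([-np.sin(.22),np.cos(.22),0]); RM=np.c_[X,np.cross(-N,X),-N]
def to(pos,R,p0=None,R0=None):
    s=r.sense(); p0=s["ee_pos"] if p0 is None else p0; R0=s["tcp_rot"] if R0 is None else R0
    print("shift",R0.T@(pos-p0)/.12,"turn",Ro.from_matrix(R0.T@R).as_rotvec()/(np.pi/2))
E
python3 - <<'E'
from h import *
s=r.sense(); up=s["ee_pos"]+[0,0,.12]
to(SEAT+.2*N,RM,up)
E
```

```text
shift [-1.6276 -0.3279 -0.3804] turn [-0.3155 -0.0437  0.171 ]
```

play_rows(moves=[[0, 0, -0.1, 0, 0, 0], [0, 0, -0.3, 0, 0, 0], [0, 0, -0.6, 0, 0, 0], [0, 0, -1, 0, 0, 0], [0, 0, -1, 0, 0, 0]])

```text
t: 3.78
ee_pos: [0.4942, 0.264, 0.1876]
tcp_rot: [[-0.474, 0.88, 0.009], [0.88, 0.474, 0.003], [-0.001, 0.009, -1.0]]
contact_force: [0.3, 0.6, -2.7]
width: 0.449
gripper_force: 60.9
```

play_rows(moves=[[-0.3, 0, -0.2, 0, 0, 0], [-0.6, -0.1, -0.4, 0, 0, 0], [-0.9, -0.2, -0.45, -0.1, -0.01, 0.05], [-0.95, -0.3, -0.45, -0.2, -0.03, 0.11], [-0.95, -0.3, -0.45, -0.3155, -0.0437, 0.171], [-0.95, -0.3, -0.45, -0.3155, -0.0437, 0.171], [-0.95, -0.3, -0.45, -0.3155, -0.0437, 0.171]])

```text
t: 4.65
ee_pos: [0.5147, 0.1457, 0.2375]
tcp_rot: [[-0.219, 0.857, 0.466], [0.976, 0.193, 0.104], [-0.001, 0.477, -0.879]]
contact_force: [0.3, 0.3, -2.3]
width: 0.456
gripper_force: 62.0
```

```bash
python3 - <<'E'
from h import *
s=r.sense(); print(s["qpos"],s["ee_pos"],s["contact_force"],s["wrist_torque"]); print(RM, s["tcp_rot"])
to(SEAT+.2*N,RM)
E
```

```text
[ 0.1096 -0.0258  1.9665  0.0809  0.7073 -0.1598] [0.5147 0.1457 0.2375] [ 0.3023  0.3237 -2.2563] [-0.1055  0.3524  0.0071]
[[-0.2182  0.8564  0.4679]
 [ 0.9759  0.1915  0.1046]
 [ 0.      0.4794 -0.8776]] [[-0.2192  0.8572  0.466 ]
 [ 0.9757  0.1929  0.1041]
 [-0.0007  0.4775 -0.8786]]
shift [-0.6598  0.1044  0.1282] turn [-0.0014  0.0001  0.0008]
```

play_rows(moves=[[-0.33, 0.05, 0, 0, 0, 0], [-0.66, 0.104, 0.128, 0, 0, 0], [-0.66, 0.104, 0.128, 0, 0, 0], [-0.66, 0.104, 0.128, 0, 0, 0]])

```text
t: 5.15
ee_pos: [0.5507, 0.0722, 0.2299]
tcp_rot: [[-0.218, 0.857, 0.466], [0.976, 0.192, 0.104], [0.0, 0.478, -0.879]]
contact_force: [-0.7, -0.0, -2.0]
width: 0.452
gripper_force: 62.0
```

```bash
python3 - <<'E'
from h import *
s=r.sense(); print(s["qpos"],s["ee_pos"],s["contact_force"],s["wrist_torque"]); p=s["ee_pos"]-SEAT; print("along",p@N,"off",s["tcp_rot"].T@(p-N*(p@N)))
t=vision.camera("top"); sd=vision.camera("side"); cv2.imwrite("pics/t2.png",t)
O=s["ee_pos"]+s["tcp_rot"][:,2]*.0644
print("pred roll origin",proj("top",O),proj("side",O),"spindle tip/base",proj("side",SEAT+.114*N),proj("side",SEAT))
k=5; c=cv2.resize(sd[100:215,215:345],None,fx=k,fy=k,interpolation=cv2.INTER_CUBIC)
f=lambda P:tuple(int(v) for v in (proj("side",P)-[215,100]+.5)*k)
for L in(.0,.056): 
    Q=s["ee_pos"]+s["tcp_rot"][:,2]*(.0644-L); a=np.linspace(0,2*np.pi,60)
    for th in a: cv2.circle(c,f(Q+.045*(s["tcp_rot"][:,0]*np.cos(th)+s["tcp_rot"][:,1]*np.sin(th))),1,(0,0,255),-1)
cv2.line(c,f(SEAT),f(SEAT+.2*N),(0,255,0),1)
cv2.imwrite("pics/s2c.png",c)
E
```

```text
[-0.093   0.0155  1.9462  0.2264  0.7155 -0.4494] [0.5507 0.0722 0.2299] [-0.7104 -0.019  -1.9965] [-0.0813  0.4329  0.0352]
along 0.19951842271456124 off [-0.0004  0.0006 -0.    ]
pred roll origin [219.0805 163.1155] [255.3889 156.0745] spindle tip/base [258.5523 161.1772] [275.3534 186.5009]
```

View pics/s2c.png

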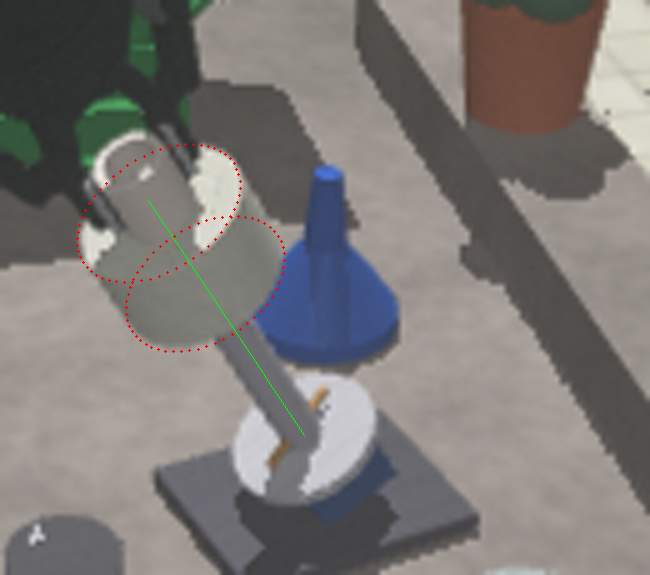

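The overlay matches the roll at about (252,145) and the spindle axis to within about 1 px, so I'm sliding it on.

play_rows(moves=[[0, 0, 0.1, 0, 0, 0], [0, 0, 0.2, 0, 0, 0], [0, 0, 0.3, 0, 0, 0], [0, 0, 0.4, 0, 0, 0], [0, 0, 0.4, 0, 0, 0]])

```text
t: 5.88
ee_pos: [0.5712, 0.0774, 0.186]
tcp_rot: [[-0.218, 0.858, 0.465], [0.976, 0.192, 0.104], [0.001, 0.476, -0.879]]
contact_force: [0.1, -0.3, -2.3]
width: 0.452
gripper_force: 61.9
```

```bash
cat >> h.py <<'E'
def st():
    s=r.sense(); R=s["tcp_rot"]; p=s["ee_pos"]-SEAT
    print("t",s["t"],"q",s["qpos"],"F tool",R.T@s["contact_force"],"M",s["wrist_torque"],"along",p@N,"off",R.T@(p-N*(p@N)),"grip",s["width"],s["gripper_force"])
E
python3 -c "
from h import *
st()"
```

```text
t 5.875 q [-0.0752  0.0937  1.9838  0.2485  0.6008 -0.4673] F tool [-0.2735 -1.0764  2.0268] M [-0.0652  0.5248 -0.0087] along 0.15094089667316948 off [ 0.0002 -0.0019  0.    ] grip 0.4516905419681814 61.882810201495886
```

play_rows(moves=[[0, 0, 0.1, 0, 0, 0], [0, 0, 0.2, 0, 0, 0], [0, 0, 0.3, 0, 0, 0], [0, 0, 0.4, 0, 0, 0], [0, 0, 0.4, 0, 0, 0]])

```text
t: 6.5
ee_pos: [0.5937, 0.0823, 0.144]
tcp_rot: [[-0.218, 0.858, 0.465], [0.976, 0.191, 0.104], [0.001, 0.476, -0.879]]
contact_force: [0.5, 0.5, -2.6]
width: 0.453
gripper_force: 61.9
```

```bash
python3 -c "
from h import *
st()"
```

```text
t 6.5 q [-0.0594  0.1781  2.0068  0.2821  0.4932 -0.4966] F tool [ 0.4025 -0.729   2.5793] M [-0.1079  0.463   0.0517] along 0.10302668513141168 off [ 0.0001 -0.0018  0.    ] grip 0.4530970069248617 61.86824273318052
```

play_rows(moves=[[0, 0, 0.1, 0, 0, 0], [0, 0, 0.2, 0, 0, 0], [0, 0, 0.2, 0, 0, 0]])

```text
t: 6.88
ee_pos: [0.605, 0.0848, 0.1232]
tcp_rot: [[-0.218, 0.858, 0.465], [0.976, 0.191, 0.104], [0.0, 0.477, -0.879]]
contact_force: [-0.1, -0.4, -2.9]
width: 0.454
gripper_force: 61.9
```

play_rows(moves=[[0, 0, 0.02, 0, 0, 0], [0, 0, 0.04, 0, 0, 0], [0, 0, 0.04, 0, 0, 0]])

```text
t: 7.25
ee_pos: [0.6076, 0.0851, 0.1207]
tcp_rot: [[-0.218, 0.857, 0.468], [0.976, 0.191, 0.104], [-0.0, 0.479, -0.878]]
contact_force: [-0.5, 0.2, -1.1]
width: 0.451
gripper_force: 62.2
```

```bash
python3 -c "
from h import *
st()"
```

```text
t 7.25 q [-0.0509  0.228   2.0153  0.3098  0.4323 -0.5219] F tool [ 0.3394 -0.8986  0.7719] M [-0.1358  0.4448 -0.0134] along 0.07575339704380923 off [-0.0002 -0.0006  0.    ] grip 0.45063690033565384 62.20098355785012
```

play_rows(moves=[[0, 0, 0.015, 0, 0, 0], [0, 0, 0.03, 0, 0, 0], [0, 0, 0.03, 0, 0, 0]])

```text
t: 7.62
ee_pos: [0.609, 0.0861, 0.1181]
tcp_rot: [[-0.221, 0.856, 0.468], [0.975, 0.194, 0.105], [-0.001, 0.479, -0.878]]
contact_force: [-2.9, 3.6, 3.6]
width: 0.458
gripper_force: 63.3
```

```bash
python3 -c "
from h import *
st()"
```

```text
t 7.625 q [-0.0491  0.2337  2.0159  0.3138  0.426  -0.5274] F tool [ 4.1856 -0.0698 -4.1481] M [0.1646 0.6061 1.023 ] along 0.07270070911825567 off [ 0.0004 -0.0005  0.    ] grip 0.4577506885232035 63.265108074992895
```

play_rows(moves=[[0, 0, 0.01, 0, 0, -0.03], [0, 0, 0.02, 0, 0, -0.06], [0, 0, 0.02, 0, 0, -0.1], [0, 0, 0.02, 0, 0, -0.1]])

```text
t: 8.12
ee_pos: [0.6103, 0.0858, 0.1147]
tcp_rot: [[-0.348, 0.813, 0.467], [0.934, 0.341, 0.104], [-0.074, 0.472, -0.878]]
contact_force: [0.2, 1.0, -3.2]
width: 0.453
gripper_force: 62.0
```

```bash
python3 -c "
from h import *
st()"
```

```text
t 8.125 q [-0.0492  0.2403  2.017   0.3168  0.4195 -0.6842] F tool [ 1.1311 -1.006   2.9624] M [-0.0989  0.4754 -0.0001] along 0.06913526934147213 off [-0.     -0.0011  0.    ] grip 0.45314517343082045 61.96157578378916
```

play_rows(moves=[[0, 0, 0.02, 0, 0, 0], [0, 0, 0.04, 0, 0, 0], [0, 0, 0.05, 0, 0, 0], [0, 0, 0.05, 0, 0, 0]])

```text
t: 8.62
ee_pos: [0.6119, 0.0859, 0.112]
tcp_rot: [[-0.349, 0.812, 0.468], [0.934, 0.342, 0.104], [-0.076, 0.474, -0.877]]
contact_force: [-18.1, -6.4, 21.0]
width: 0.454
gripper_force: 64.6
```

```bash
python3 -c "
from h import *
st()"
```

```text
t 8.625 q [-0.0485  0.2458  2.019   0.3222  0.4105 -0.6911] F tool [ -1.2593  -6.9516 -27.5557] M [-0.6031  1.2617 -0.3184] along 0.06601469219887951 off [-0.0002 -0.001   0.    ] grip 0.454485382061435 64.57020856440067
```

play_rows(moves=[[0, 0, -0.02, 0, 0, 0], [0, 0, -0.02, 0, 0, 0]])

```text
t: 8.88
ee_pos: [0.6121, 0.086, 0.1123]
tcp_rot: [[-0.349, 0.812, 0.468], [0.934, 0.342, 0.104], [-0.075, 0.473, -0.878]]
contact_force: [-6.2, -2.3, 7.5]
width: 0.444
gripper_force: 62.9
```

play_rows(moves=[[0, 0, 0, 0, 0, 0], [0, 0, 0, 0, 0, 0], [0, 0, 0, 0, 0, 0], [0, 0, 0, 0, 0, 0], [0, 0, -0.05, 0, 0, 0], [0, 0, -0.1, 0, 0, 0]], fingers=1)

```text
t: 9.62
ee_pos: [0.6061, 0.0849, 0.1227]
tcp_rot: [[-0.349, 0.812, 0.467], [0.934, 0.342, 0.104], [-0.075, 0.473, -0.878]]
contact_force: [1.2, 0.7, 0.3]
width: 0.996
gripper_force: 0.0
```

play_rows(moves=[[0, 0, -0.25, 0, 0, 0], [0, 0, -0.5, 0, 0, 0], [0, 0, -0.95, 0, 0, 0], [0, 0, -0.95, 0, 0, 0]])

```text
t: 10.12
ee_pos: [0.5541, 0.0726, 0.2277]
tcp_rot: [[-0.348, 0.808, 0.475], [0.934, 0.342, 0.103], [-0.079, 0.48, -0.874]]
contact_force: [-0.3, 0.3, -0.2]
width: 1.001
gripper_force: 0.0
```

```bash
python3 - <<'E'
from h import *
st()
im=vision.camera("side"); t=vision.camera("top"); cv2.imwrite("pics/t3.png",t)
k=5; out=[]
for n,I,x0,y0 in(("side",im,240,135),("top",t,180,105)):
    c=cv2.resize(I[y0:y0+90,x0:x0+75],None,fx=k,fy=k,interpolation=cv2.INTER_CUBIC)
    f=lambda P:tuple(int(v) for v in (proj(n,P)-[x0,y0]+.5)*k)
    Y=np.cross(N,X)
    for L,rad,col in((.002,.045,(0,0,255)),(.056,.045,(0,0,255)),(.094,.02,(0,255,0)),(.104,.02,(255,0,0))):
        for th in np.linspace(0,2*np.pi,60): cv2.circle(c,f(SEAT+L*N+rad*(X*np.cos(th)+Y*np.sin(th))),1,col,-1)
    out.append(c)
cv2.imwrite("pics/s3c.png",np.hstack(out))
E
```

```text
t 10.125 q [-0.0906  0.0193  1.9529  0.2296  0.6945 -0.6089] F tool [ 0.4246 -0.1887  0.1008] M [0.0104 0.2204 0.0708] along 0.19601161859789423 off [-0.0011  0.0023  0.    ] grip 1.0007322680050834 0.0
```

View pics/s3c.png

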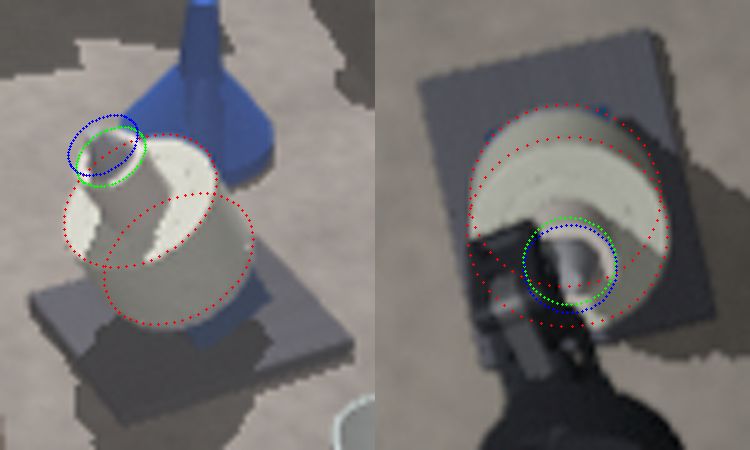

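The roll's neck ring coincides with the predicted seated ring (green) in both views, about (262,166) in the side picture, so the roll is home. Now the jar. I'll fit the arm's link lengths from logged poses to check that the tilted jar grasp is reachable.

```bash
python3 - <<'E'
from h import *
s=r.sense()
D=[([1.08,.2765,1.506,0,1.3607,-.121],[.2076,.5357,.2305],[-.0008,-.0015,-1]),
([.3664,.3934,1.7835,0,.9635,-.1281],[.4919,.2631,.0644],[.001,0,-1]),
([.1096,-.0258,1.9665,.0809,.7073,-.1598],[.5147,.1457,.2375],[.466,.1041,-.8786]),
([-.093,.0155,1.9462,.2264,.7155,-.4494],[.5507,.0722,.2299],[.466,.104,-.879]),
([-.0752,.0937,1.9838,.2485,.6008,-.4673],[.5712,.0774,.186],[.465,.104,-.879]),
([-.0509,.228,2.0153,.3098,.4323,-.5219],[.6076,.0851,.1207],[.468,.104,-.878]),
(s["qpos"],s["ee_pos"],s["tcp_rot"][:,2])]
A=[];b=[]
for q,p,z in D:
    c,sn=np.cos(q[0]),np.sin(q[0]); e=np.array([c,sn,0]); l=np.array([-sn,c,0]); u=np.array([0,0,1.])
    s2,c2,s3,c3=np.sin(q[1]),np.cos(q[1]),np.sin(q[1]+q[2]),np.cos(q[1]+q[2])
    A.append(np.c_[s2*e+c2*u, s3*e+c3*u, u, np.array(z), l]); b.append(p)
A=np.vstack(A);b=np.hstack(b); x,res,rk,sv=np.linalg.lstsq(A,b,rcond=None)
print("L1 L2 H T d",x,"res",np.abs(A@x-b).max(),sv)
L1,L2,H,T,d=x
def ik(p,z):
    w=np.array(p)-T*np.array(z); rr=np.sqrt(w[0]**2+w[1]**2-d*d); q1=np.arctan2(w[1],w[0])-np.arctan2(d,rr)
    h=w[2]-H; D2=rr*rr+h*h; c=(D2-L1**2-L2**2)/(2*L1*L2)
    if abs(c)>1: return None
    q3=np.arccos(c); q2=np.arctan2(rr,h)-np.arctan2(L2*np.sin(q3),L1+L2*c)
    f=np.array([np.cos(q1)*np.sin(q2+q3),np.sin(q1)*np.sin(q2+q3),np.cos(q2+q3)])
    return np.array([q1,q2,q3,np.arccos(f@z)])   # last = q5 magnitude
for a in(15,20,25,30,35,45):
  for psi in(-.2,0,.3,.6,.9,-.6,-.9):
    t=np.radians(a); zz=np.array([np.cos(t)*np.cos(psi),np.cos(t)*np.sin(psi),-np.sin(t)])
    k=ik(np.array([.4815,-.0415,.07])+.019*zz,zz); 
    yaw=-.03;t2=t; zf=np.array([-np.sin(t2)*np.cos(yaw),-np.sin(t2)*np.sin(yaw),-np.cos(t2)])
    zb=-zf*[1,1,-1]
    kf=ik(np.array([.6225,-.312,.082])+.019*zf,zf)
    print(a,psi,k,"final",kf if psi==-.2 else "")
E
```

```text
L1 L2 H T d [0.5757 0.4119 0.103  0.3328 0.0722] res 0.00836670870330769 [4.7007 2.6519 2.3644 0.4737 0.2385]
15 -0.2 [-0.299   0.966   3.0018  2.1311] final [-0.5141  0.7275  1.2103  1.4376]
15 0 [-0.634   0.9897  3.0148  2.0075] final 
15 0.3 [-0.9153  0.7427  2.8202  1.472 ] final 
15 0.6 [-0.9753  0.6514  2.5954  1.31  ] final 
15 0.9 [-0.9402  0.653   2.371   1.3419] final 
15 -0.6 [0.2351 0.6868 2.7249 1.4943] final 
15 -0.9 [0.3831 0.6448 2.4992 1.3097] final 
20 -0.2 [-0.2945  0.7102  2.9277  1.716 ] final [-0.4987  0.7759  1.1341  1.5459]
20 0 [-0.6063  0.7192  2.9358  1.6522] final 
20 0.3 [-0.881   0.6045  2.7845  1.3241] final 
20 0.6 [-0.9485  0.5651  2.5777  1.2218] final 
20 0.9 [-0.9202  0.5886  2.363   1.2744] final 
20 -0.6 [0.2116 0.5769 2.6985 1.3154] final 
20 -0.9 [0.3603 0.5699 2.4861 1.1968] final 
25 -0.2 [-0.2893  0.5167  2.8561  1.3648] final [-0.4847  0.8262  1.0573  1.6534]
25 0 [-0.5743  0.5196  2.8619  1.3391] final 
25 0.3 [-0.8392  0.4818  2.7405  1.1694] final 
25 0.6 [-0.9146  0.4849  2.5538  1.1312] final 
25 0.9 [-0.8945  0.5277  2.3513  1.2069] f
[... 480 characters left out ...]
44  2.7159  0.8091] final [-0.4604  0.9319  0.9022  1.8651]
35 0 [-0.5048  0.2733  2.7194  0.8318] final 
35 0.3 [-0.7396  0.2987  2.6375  0.8682] final 
35 0.6 [-0.8283  0.3513  2.4908  0.9491] final 
35 0.9 [-0.8268  0.4198  2.3178  1.0731] final 
35 -0.6 [0.1145 0.3184 2.5801 0.7874] final 
35 -0.9 [0.2588 0.3792 2.4188 0.8625] final 
45 -0.2 [-0.2673  0.1626  2.5781  0.3861] final [-0.441   1.043   0.7458  2.0715]
45 0 [-0.4368  0.161   2.5804  0.4491] final 
45 0.3 [-0.6299  0.1961  2.5236  0.6125] final 
45 0.6 [-0.7227  0.26    2.4129  0.7823] final 
45 0.9 [-0.7389  0.3355  2.2728  0.9466] final 
45 -0.6 [0.0386 0.221  2.4814 0.492 ] final 
45 -0.9 [0.1702 0.2915 2.3554 0.6706] final
```

```bash
cat >> h.py <<'E'
import json
def log():
    s=r.sense(); open("log.txt","a").write(json.dumps([s["qpos"].tolist(),s["ee_pos"].tolist(),s["tcp_rot"].tolist()])+"\n"); print(s["t"],s["qpos"],s["ee_pos"])
E
python3 -c "
from h import *
log()"
```

```text
10.225 [-0.0902  0.024   1.9563  0.2298  0.6938 -0.6091] [0.5529 0.073  0.2234]
```

play_rows(moves=[[0, 0, -0.4, 0, 0, 0], [0, 0, -0.8, 0, 0.1, 0.1], [0, 0, -0.8, 0, 0.2, 0.2], [0, 0, -0.8, 0, 0.3, 0.3], [0, 0, -0.8, 0, 0.4, 0.3], [0, 0, -0.8, 0, 0.4, 0.3], [0, 0, -0.8, 0, 0.4, 0.3]])

```text
t: 11.1
ee_pos: [0.5085, 0.0619, 0.3044]
tcp_rot: [[-0.162, 0.942, 0.294], [0.746, -0.079, 0.662], [0.646, 0.326, -0.69]]
contact_force: [0.5, 0.6, 0.3]
width: 0.998
gripper_force: 0.0
```

```bash
python3 -c "
from h import *
log()"
```

```text
11.1 [-0.5787  0.0998  1.8384  0.8067  1.4306 -0.8428] [0.5085 0.0619 0.3044]
```

play_rows(moves=[[0, 0, 0, 0, -0.1, 0], [0, 0, 0, 0.0, -0.2, 0], [0, 0, 0, 0.0, -0.3, 0], [0, 0, 0, 0.0, -0.4, 0], [0, 0, 0, 0.0, -0.5, 0], [0, 0, 0, 0.0, -0.6, 0], [0, 0, 0, 0.0, -0.6, 0], [0, 0, 0, 0.0, -0.6, 0]])

```text
t: 12.1
ee_pos: [0.5077, 0.0636, 0.3065]
tcp_rot: [[0.14, 0.941, 0.308], [0.974, -0.075, -0.213], [-0.178, 0.33, -0.927]]
contact_force: [0.3, -0.8, -0.1]
width: 1.0
gripper_force: 0.0
```

```bash
python3 -c "
from h import *
log()"
```

```text
12.1 [ 0.1774  0.0103  1.7091 -0.2928  1.159   0.371 ] [0.5077 0.0636 0.3065]
```

play_rows(moves=[[0, 0, 0, 0.1, 0.1, 0], [0, 0, 0, 0.2, 0.2, 0], [0, 0, 0, 0.3, 0.2, 0], [0, 0, 0, 0.4, 0.2, 0], [0, 0, 0, 0.5, 0.2, 0], [0, 0, 0, 0.5, 0.2, 0], [0, 0, 0, 0.5, 0.2, 0]])

```text
t: 12.98
ee_pos: [0.5078, 0.0621, 0.3072]
tcp_rot: [[0.16, 0.899, -0.407], [0.979, -0.092, 0.182], [0.126, -0.428, -0.895]]
contact_force: [0.5, 0.0, -0.2]
width: 1.002
gripper_force: 0.0
```

```bash
python3 -c "
from h import *
log()
import json
D=[json.loads(l) for l in open('log.txt')]
for s2 in (1,):
  for q,p,R in D:
    E=lambda a,t:Ro.from_euler(a,t).as_matrix()
    M=E('z',q[0])@E('y',q[1]+q[2])@E('z',q[3])@E('y',q[4])@E('z',q[5]+np.pi/2)
    print(Ro.from_matrix(M.T@np.array(R)).as_rotvec())
"
```

```text
12.975 [-0.1125  0.3845  1.25    0.1459  1.9468  0.0441] [0.5078 0.0621 0.3072]
[-0.  0. -0.]
[-0.  0. -0.]
[ 0.  0. -0.]
[ 0.  0. -0.]
```

```bash
cat > ik.py <<'E'
from h import *
from scipy.optimize import least_squares
E=lambda a,t:Ro.from_euler(a,t).as_matrix()
D=[json.loads(l) for l in open('log.txt')]
D+= [([1.08,.2765,1.506,0,1.3607,-.121],[.2076,.5357,.2305],0),([.3664,.3934,1.7835,0,.9635,-.1281],[.4919,.2631,.0644],0),([.1096,-.0258,1.9665,.0809,.7073,-.1598],[.5147,.1457,.2375],0),([-.0509,.228,2.0153,.3098,.4323,-.5219],[.6076,.0851,.1207],0)]
def chain(q):
    A=E('z',q[0]);B=A@E('y',q[1]);C_=A@E('y',q[1]+q[2]);F=C_@E('z',q[3]);G=F@E('y',q[4]); return A,B,C_,F,G
def cols(q):
    A,B,C_,F,G=chain(q); return np.c_[A,B[:,[0,2]],C_,F[:,:2],G]
M=np.vstack([cols(d[0]) for d in D]); b=np.hstack([d[1] for d in D])
x=np.linalg.solve(M.T@M+1e-7*np.eye(M.shape[1]),M.T@b)
def fk(q): return cols(q)@x, chain(q)[4]@E('z',q[5]+np.pi/2)
LO=np.array([-2.89,-.75,.22,-1.18,.11,-2.7])+.03; HI=np.array([2.89,2.08,2.7,4.32,2.71,2.7])-.03
def ik(p,R,q0):
    def f(q):
        P,Q=fk(q); return np.r_[(P-p)*3,Ro.from_matrix(Q.T@R).as_rotvec()]
    s=least_squares(f,np.clip(q0,LO+.01,HI-.01),bounds=(LO,HI)); return s.x,np.abs(s.fun).max()
def frame(z,y): y=np.array(y)/np.linalg.norm(y); return np.c_[np.cross(y,z),y,z]
JAR=np.array([.4815,-.0415,0]); REST=np.array([.608,-.3115,.082]); YAW=-.03
def pick(a,psi,sg,gz=.07):
    h=np.array([np.cos(psi),np.sin(psi),0]); z=np.cos(a)*h-np.sin(a)*np.array([0,0,1]); y=sg*np.array([-h[1],h[0],0])
    return JAR+[0,0,gz]+.019*z, frame(z,y)
def final(a,head,sg,gz=.07,lift=0):
    h=np.array([np.cos(head),np.sin(head),0]); z=-np.sin(a)*h-np.cos(a)*np.array([0,0,1]); y=sg*np.array([-h[1],h[0],0])
    return REST+h*(gz-.055)+[0,0,lift]+.019*z, frame(z,y)
E
cat > scan.py <<'E'
from ik import *
print("x",x,"res",np.abs(M@x-b).max())
q0s=[r.sense()["qpos"],[-.5,.3,2.2,1.2,1.,-1],[.3,.3,2.3,-.9,1,1],[-.5,.8,1.,0,1.6,1.2],[-.5,.8,1.,0,1.6,-1.2],[-.2,.3,2.4,3.1,.6,0]]
def best(p,R):
    return [k for k in (ik(p,R,np.array(q)) for q in q0s) if k[1]<4e-3]
for a in(25,35,45):
  t=np.radians(a)
  for sg in(1,-1):
    for hd in (YAW,YAW+np.pi):
        f=best(*final(t,hd,sg))
        if f: print("FINAL",a,sg,hd,[k[0].round(2) for k in f][:3])
    for psi in(-.9,-.5,-.1,.3,.7,1.1):
        k=best(*pick(t,psi,sg))
        if k: print(" pick",a,sg,psi,[j[0].round(2) for j in k][:3])
E
python3 scan.py
```

```text
x [ 0.0001  0.0347  0.1368  0.      0.6297  0.0605  0.0347  0.421  -0.0001
 -0.      0.     -0.      0.3646] res 3.918601022558088e-05
FINAL 25 1 -0.03 [array([-0.47,  0.79,  1.09, -0.18,  1.66, -1.99]), array([-0.47,  0.79,  1.09, -0.18,  1.66, -1.99]), array([-0.47,  0.79,  1.09, -0.18,  1.66, -1.99])]
FINAL 25 1 3.1115926535897933 [array([-0.73,  0.42,  1.85,  0.51,  0.59,  0.48]), array([-0.73,  0.42,  1.85,  0.51,  0.59,  0.48]), array([-0.73,  0.42,  1.85,  0.51,  0.59,  0.48])]
 pick 25 1 0.7 [array([-0.99,  0.65,  2.45,  1.43,  1.14,  1.61]), array([-0.99,  0.65,  2.45,  1.43,  1.14,  1.61])]
 pick 25 1 1.1 [array([-0.91,  0.66,  2.16,  1.03,  1.29,  1.87]), array([-0.91,  0.66,  2.16,  1.03,  1.29,  1.87])]
FINAL 25 -1 -0.03 [array([-0.47,  0.79,  1.09, -0.18,  1.66,  1.15]), array([-0.47,  0.79,  1.09, -0.18,  1.66,  1.15]), array([-0.47,  0.79,  1.09, -0.18,  1.66,  1.15])]
FINAL 25 -1 3.1115926535897933 [array([-0.73,  0.42,  1.85,  0.51,  0.59, -2.66]), array([-0.73,  0.42,  1.85,  0.51,  0.59, -2.66]), array([-0.73,  0.42,  1.85,  0.51,  0.59, -2.66])]
 pick 25 -1 0.7 [
[... 3294 characters left out ...]
9 ,  0.54, -1.87])]
 pick 45 -1 -0.1 [array([-0.37,  0.3 ,  2.6 ,  2.78,  0.56, -1.45]), array([-0.37,  0.3 ,  2.6 ,  2.78,  0.56, -1.45]), array([-0.37,  0.3 ,  2.6 ,  2.78,  0.56, -1.45])]
 pick 45 -1 0.3 [array([-0.69,  0.32,  2.52,  1.84,  0.66, -1.16]), array([-0.69,  0.32,  2.52,  1.84,  0.66, -1.16]), array([-0.69,  0.32,  2.52,  1.84,  0.66, -1.16])]
 pick 45 -1 0.7 [array([-0.79,  0.37,  2.34,  1.24,  0.84, -0.99]), array([-0.79,  0.37,  2.34,  1.24,  0.84, -0.99]), array([-0.79,  0.37,  2.34,  1.24,  0.84, -0.99])]
 pick 45 -1 1.1 [array([-0.76,  0.45,  2.13,  0.89,  1.06, -0.95]), array([-0.76,  0.45,  2.13,  0.89,  1.06, -0.95]), array([-0.76,  0.45,  2.13,  0.89,  1.06, -0.95])]
```

```bash
cat >> ik.py <<'E'
def plan(p0,R0,p1,R1,q,n=4):
    sh=R0.T@(p1-p0)/.12; tr=Ro.from_matrix(R0.T@R1).as_rotvec()/(np.pi/2)
    print("shift",sh.round(3),"turn",tr.round(3),"mm",(np.linalg.norm(p1-p0)*1e3).round(),"deg",(np.linalg.norm(tr)*90).round())
    for i in range(1,n+1):
        f=i/n; q,e=ik(p0+(p1-p0)*f,R0@Ro.from_rotvec(tr*f*np.pi/2).as_matrix(),q); print("   ",q.round(2),e.round(4))
    return q
E
python3 - <<'E'
from ik import *
a=np.radians(35); s=r.sense(); p,R=pick(a,1.1,-1); z=R[:,2]
P0,R0=s["ee_pos"],s["tcp_rot"]
W1=p-.13*z+[0,0,.06]
q=plan(P0,R0,W1,R,s["qpos"],6); print(W1)
q=plan(W1,R,p-.08*z,R,q,2); q=plan(p-.08*z,R,p,R,q,2)
E
```

```text
shift [-1.716  0.04   0.796] turn [-0.37   0.559  0.053] mm 227.0 deg 61.0
    [-0.25  0.32  1.39  0.24  1.8  -0.05] 0.0
    [-0.4   0.27  1.53  0.34  1.69 -0.18] 0.0
    [-0.57  0.24  1.65  0.45  1.6  -0.34] 0.0
    [-0.73  0.24  1.77  0.56  1.54 -0.52] 0.0
    [-0.9   0.28  1.87  0.67  1.52 -0.71] 0.0
    [-1.05  0.35  1.95  0.76  1.52 -0.89] 0.0
[ 0.4403 -0.1225  0.1937]
shift [-0.41   0.     0.703] turn [0. 0. 0.] mm 98.0 deg 0.0
    [-1.01  0.41  2.02  0.79  1.42 -0.96] 0.0
    [-0.97  0.47  2.07  0.84  1.31 -1.04] 0.0
shift [ 0.    -0.     0.667] turn [0. 0. 0.] mm 80.0 deg 0.0
    [-0.91  0.51  2.12  0.9   1.24 -1.08] 0.0
    [-0.85  0.55  2.15  0.97  1.17 -1.12] 0.0
```

play_rows(moves=[[-0.286, 0.007, 0.133, -0.062, 0.093, 0.009], [-0.572, 0.013, 0.265, -0.123, 0.187, 0.018], [-0.858, 0.02, 0.398, -0.185, 0.28, 0.027], [-0.858, 0.02, 0.398, -0.185, 0.28, 0.027]])

```text
t: 13.48
ee_pos: [0.4699, -0.0323, 0.2498]
tcp_rot: [[0.307, 0.951, -0.027], [0.808, -0.246, 0.535], [0.502, -0.186, -0.844]]
contact_force: [0.4, -0.4, 0.3]
width: 0.998
gripper_force: 0.0
```

```bash
python3 - <<'E'
from ik import *
a=np.radians(35); s=r.sense(); p,R=pick(a,1.1,-1); z=R[:,2]
plan(s["ee_pos"],s["tcp_rot"],p-.13*z+[0,0,.06],R,s["qpos"],2)
E
```

```text
shift [-0.918  0.037 -0.   ] turn [-0.183  0.281  0.021] mm 110.0 deg 30.0
    [-0.82  0.26  1.82  0.62  1.53 -0.61] 0.0
    [-1.05  0.35  1.95  0.76  1.52 -0.89] 0.0
```

play_rows(moves=[[-0.3, 0.012, 0, -0.061, 0.094, 0.007], [-0.6, 0.024, 0, -0.122, 0.187, 0.014], [-0.918, 0.037, 0, -0.183, 0.281, 0.021], [-0.918, 0.037, 0, -0.183, 0.281, 0.021], [-0.918, 0.037, 0, -0.183, 0.281, 0.021]])

```text
t: 14.1
ee_pos: [0.4464, -0.1194, 0.1951]
tcp_rot: [[0.252, 0.896, 0.366], [0.515, -0.444, 0.733], [0.819, 0.004, -0.573]]
contact_force: [0.9, 0.9, 0.5]
width: 1.001
gripper_force: 0.0
```

```bash
python3 - <<'E'
from ik import *
a=np.radians(35); s=r.sense(); p,R=pick(a,1.1,-1); z=R[:,2]
plan(s["ee_pos"],s["tcp_rot"],p-.08*z,R,s["qpos"],1)
# jar re-measure: top lid circle
t=vision.camera("top"); im=vision.camera("side"); cv2.imwrite("pics/t4.png",t); cv2.imwrite("pics/s4.png",im)
cv2.imwrite("pics/s4c.png",np.hstack([cv2.resize(im[150:280,160:290],(400,400)),cv2.resize(t[170:300,220:350],(400,400))]))
E
```

```text
shift [-0.446 -0.033  0.672] turn [-0.004 -0.     0.006] mm 97.0 deg 1.0
    [-0.97  0.47  2.07  0.84  1.31 -1.04] 0.0
```

View pics/s4c.png

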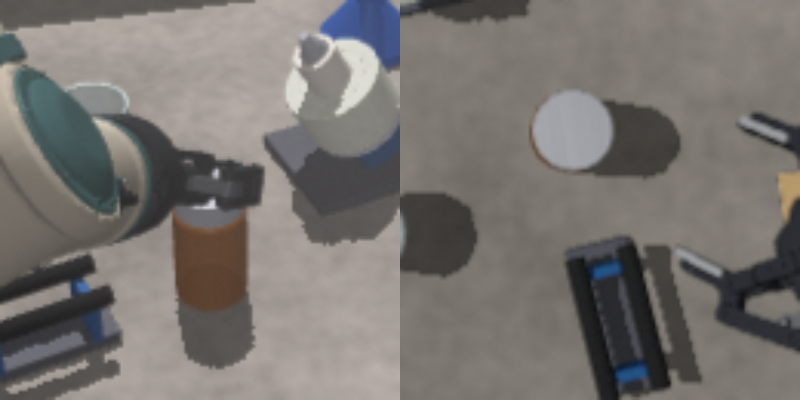

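The side view shows the open gripper behind and above the jar at about (228,222). The top view shows the lid still at (276,212), with the dummy rest's end at about (285,248) clear of the approach.

play_rows(moves=[[-0.15, -0.01, 0.22, 0, 0, 0.006], [-0.3, -0.02, 0.45, -0.004, 0, 0.006], [-0.446, -0.033, 0.672, -0.004, 0, 0.006], [-0.446, -0.033, 0.672, -0.004, 0, 0.006], [-0.446, -0.033, 0.672, -0.004, 0, 0.006]])

```text
t: 14.82
ee_pos: [0.4592, -0.0859, 0.105]
tcp_rot: [[0.259, 0.892, 0.371], [0.511, -0.452, 0.731], [0.82, -0.0, -0.573]]
contact_force: [-0.1, -0.6, 0.2]
width: 0.999
gripper_force: 0.0
```

```bash
python3 - <<'E'
from ik import *
a=np.radians(35); s=r.sense(); p,R=pick(a,1.1,-1)
plan(s["ee_pos"],s["tcp_rot"],p,R,s["qpos"],1); print(s["contact_force"])
E
```

```text
shift [-0.002 -0.001  0.665] turn [-0.001 -0.001  0.   ] mm 80.0 deg 0.0
    [-0.85  0.55  2.15  0.97  1.17 -1.12] 0.0
[-0.0836 -0.5592  0.2012]
```

play_rows(moves=[[0, 0, 0.15, 0, 0, 0], [0, 0, 0.3, 0, 0, 0], [0, 0, 0.45, 0, 0, 0], [0, 0, 0.58, 0, 0, 0], [0, 0, 0.665, 0, 0, 0], [0, 0, 0.665, 0, 0, 0], [0, 0, 0.665, 0, 0, 0]])

```text
t: 15.7
ee_pos: [0.4881, -0.0281, 0.0582]
tcp_rot: [[0.262, 0.891, 0.371], [0.509, -0.454, 0.731], [0.82, -0.003, -0.572]]
contact_force: [-0.6, -0.3, 0.2]
width: 0.999
gripper_force: 0.0
```

play_rows(moves=[[0, 0, 0, 0, 0, 0], [0, 0, 0, 0, 0, 0], [0, 0, 0, 0, 0, 0], [0, 0, 0, 0, 0, 0], [0, 0, 0, 0, 0, 0], [0, 0, 0, 0, 0, 0]], fingers=0.5, squeeze=70)

```text
t: 16.45
ee_pos: [0.4884, -0.0283, 0.0586]
tcp_rot: [[0.262, 0.89, 0.372], [0.508, -0.455, 0.731], [0.82, -0.002, -0.572]]
contact_force: [-0.1, -3.1, 5.3]
width: 0.678
gripper_force: 75.6
```

```bash
python3 - <<'E'
from ik import *
a=np.radians(35); s=r.sense(); p,R=pick(a,1.1,-1)
print(s["contact_force"],s["width"],s["gripper_force"],s["ee_pos"]-p)
im=vision.camera("side"); cv2.imwrite("pics/s5.png",cv2.resize(im[150:280,160:290],(520,520)))
E
```

```text
[-0.0537 -3.0955  5.3184] 0.6782198653624059 75.62939828261733 [-0.0001 -0.0007 -0.0005]
```

View pics/s5.png

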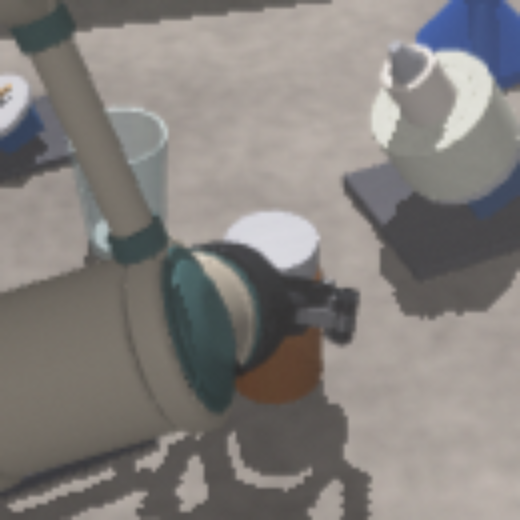

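The jar is gripped at the middle of the glass, about (228,225) in the full side picture. Next I lift it and plan the swing to the rest.

play_rows(moves=[[0.07, 0, -0.05, 0, 0, 0], [0.25, 0, -0.175, 0, 0, 0], [0.5, 0, -0.35, 0, 0, 0], [0.75, 0, -0.525, 0, 0, 0], [0.9, 0, -0.63, 0, 0, 0], [0.9, 0, -0.63, 0, 0, 0]])

```text
t: 17.25
ee_pos: [0.4877, -0.0283, 0.1903]
tcp_rot: [[0.261, 0.891, 0.371], [0.512, -0.454, 0.729], [0.818, -0.0, -0.575]]
contact_force: [-0.8, -0.9, -3.9]
width: 0.68
gripper_force: 75.7
```

```bash
python3 - <<'E'
from ik import *
a=np.radians(35); s=r.sense(); print(s["contact_force"],s["width"],s["gripper_force"],s["ee_pos"],s["qpos"])
p,R=final(a,YAW,-1,lift=.08); print(p)
plan(s["ee_pos"],s["tcp_rot"],p,R,s["qpos"],10)
E
```

```text
[-0.766  -0.8808 -3.9442] 0.679593361429499 75.73930035112426 [ 0.4877 -0.0283  0.1903] [-0.8472  0.3121  2.0279  0.8853  1.3862 -0.8232]
[ 0.6121 -0.3116  0.1464]
shift [-1.237  1.994 -1.128] turn [-0.137 -0.881  0.779] mm 312.0 deg 107.0
    [-0.81  0.28  1.95  0.8   1.33 -0.58] 0.0
    [-0.76  0.27  1.87  0.68  1.29 -0.33] 0.0
    [-0.7   0.29  1.77  0.55  1.28 -0.08] 0.0
    [-0.64  0.32  1.67  0.41  1.3   0.17] 0.0
    [-0.59  0.37  1.56  0.27  1.36  0.39] 0.0
    [-0.54  0.44  1.44  0.14  1.44  0.59] 0.0
    [-0.5   0.52  1.32  0.02  1.55  0.76] 0.0
    [-0.48  0.62  1.18 -0.08  1.69  0.91] 0.0
    [-0.46  0.72  1.03 -0.17  1.84  1.02] 0.0
    [-0.45  0.84  0.86 -0.26  2.    1.11] 0.0
```

play_rows(moves=[[-0.08, 0.13, -0.073, -0.009, -0.057, 0.05], [-0.16, 0.26, -0.147, -0.018, -0.114, 0.101], [-0.24, 0.39, -0.22, -0.027, -0.171, 0.152], [-0.32, 0.52, -0.294, -0.036, -0.229, 0.202], [-0.4, 0.65, -0.367, -0.045, -0.286, 0.253], [-0.48, 0.78, -0.44, -0.053, -0.343, 0.303], [-0.557, 0.897, -0.508, -0.062, -0.396, 0.35], [-0.557, 0.897, -0.508, -0.062, -0.396, 0.35]])

```text
t: 18.25
ee_pos: [0.5442, -0.1552, 0.1679]
tcp_rot: [[0.832, 0.549, 0.081], [0.496, -0.8, 0.337], [0.25, -0.24, -0.938]]
contact_force: [-1.1, 0.1, -5.1]
width: 0.681
gripper_force: 75.8
```

```bash
python3 - <<'E'
from ik import *
a=np.radians(35); s=r.sense(); print(s["contact_force"],s["width"],s["gripper_force"],s["ee_pos"],s["qpos"])
p,R=final(a,YAW,-1,lift=.08)
plan(s["ee_pos"],s["tcp_rot"],p,R,s["qpos"],4)
E
```

```text
[-1.1216  0.0664 -5.0627] 0.681247769808944 75.76614454155788 [ 0.5442 -0.1552  0.1679] [-0.614   0.3497  1.6183  0.3385  1.323   0.2786]
shift [-0.221  1.397 -0.225] turn [-0.079 -0.485  0.431] mm 172.0 deg 59.0
    [-0.55  0.43  1.46  0.16  1.43  0.57] 0.0
    [-0.5   0.55  1.29  0.    1.58  0.8 ] 0.0
    [-0.46  0.68  1.09 -0.13  1.78  0.98] 0.0
    [-0.45  0.84  0.86 -0.26  2.    1.11] 0.0
```

play_rows(moves=[[-0.029, 0.182, -0.029, -0.01, -0.063, 0.056], [-0.058, 0.363, -0.058, -0.02, -0.126, 0.112], [-0.086, 0.545, -0.088, -0.031, -0.189, 0.168], [-0.115, 0.726, -0.117, -0.041, -0.252, 0.224], [-0.144, 0.908, -0.146, -0.051, -0.315, 0.28], [-0.144, 0.908, -0.146, -0.051, -0.315, 0.28]])

```text
t: 19.0
ee_pos: [0.5878, -0.2568, 0.1519]
tcp_rot: [[0.926, 0.157, -0.343], [0.198, -0.976, 0.088], [-0.321, -0.15, -0.935]]
contact_force: [0.6, 0.9, -4.5]
width: 0.683
gripper_force: 76.1
```

```bash
python3 - <<'E'
from ik import *
a=np.radians(35); s=r.sense(); print(s["contact_force"],s["width"],s["gripper_force"],s["ee_pos"],s["qpos"])
p,R=final(a,YAW,-1,lift=.06)
plan(s["ee_pos"],s["tcp_rot"],p,R,s["qpos"],2)
E
```

```text
[ 0.6046  0.8807 -4.474 ] 0.6828437321451778 76.13288107328117 [ 0.5878 -0.2568  0.1519] [-0.4756  0.6271  1.1716 -0.0793  1.6964  0.9145]
shift [0.165 0.509 0.088] turn [-0.031 -0.168  0.151] mm 65.0 deg 21.0
    [-0.46  0.73  1.04 -0.17  1.82  1.03] 0.0
    [-0.45  0.85  0.89 -0.26  1.96  1.12] 0.0
```

play_rows(moves=[[0.055, 0.17, 0.03, -0.01, -0.056, 0.05], [0.11, 0.34, 0.06, -0.02, -0.112, 0.1], [0.165, 0.509, 0.088, -0.031, -0.168, 0.151], [0.165, 0.509, 0.088, -0.031, -0.168, 0.151], [0.165, 0.509, 0.088, -0.031, -0.168, 0.151], [0.165, 0.509, 0.088, -0.031, -0.168, 0.151]])

```text
t: 19.75
ee_pos: [0.6113, -0.312, 0.133]
tcp_rot: [[0.823, -0.031, -0.568], [-0.028, -1.0, 0.014], [-0.568, 0.005, -0.823]]
contact_force: [-0.4, -0.5, -4.5]
width: 0.681
gripper_force: 76.5
```

```bash
python3 - <<'E'
from ik import *
a=np.radians(35); s=r.sense(); print(s["contact_force"],s["width"],s["gripper_force"],s["ee_pos"],s["qpos"])
p,R=final(a,YAW,-1,lift=.06); print(s["ee_pos"]-p, Ro.from_matrix(R.T@s["tcp_rot"]).as_rotvec())
p,R=final(a,YAW,-1,lift=.005)
plan(s["ee_pos"],s["tcp_rot"],p,R,s["qpos"],2)
out=[];k=5
G=s["ee_pos"]-.019*s["tcp_rot"][:,2]; Rt=s["tcp_rot"]; h=np.array([np.cos(YAW),np.sin(YAW),0])
jz=np.cos(a)*Rt[:,0]-np.sin(a)*Rt[:,2]; jz*=np.sign(jz@h); print("jar axis pred",jz)
for n,x0,y0 in(("side",265,230),("top",345,115)):
    I=vision.camera(n); c=cv2.resize(I[y0:y0+105,x0:x0+80],None,fx=k,fy=k,interpolation=cv2.INTER_CUBIC)
    f=lambda P:tuple(int(v) for v in (proj(n,P)-[x0,y0]+.5)*k)
    cv2.line(c,f(G-.07*jz),f(G+.04*jz),(0,255,0),1)
    cv2.line(c,f(REST-.055*h-[0,0,.032]),f(REST+.055*h-[0,0,.032]),(0,0,255),1)
    out.append(c)
cv2.imwrite("pics/s6.png",np.hstack(out))
E
```

```text
[-0.3722 -0.4928 -4.5429] 0.6806439037574116 76.50250721722841 [ 0.6113 -0.312   0.133 ] [-0.4488  0.8381  0.8884 -0.2562  1.9644  1.1228]
[-0.0008 -0.0004  0.0065] [-0.0034  0.007   0.0036]
shift [ 0.296 -0.006  0.418] turn [ 0.002 -0.004 -0.002] mm 62.0 deg 0.0
    [-0.45  0.86  0.92 -0.25  1.92  1.14] 0.0
    [-0.45  0.88  0.95 -0.25  1.87  1.15] 0.0
jar axis pred [ 0.9995 -0.031   0.007 ]
```

View pics/s6.png

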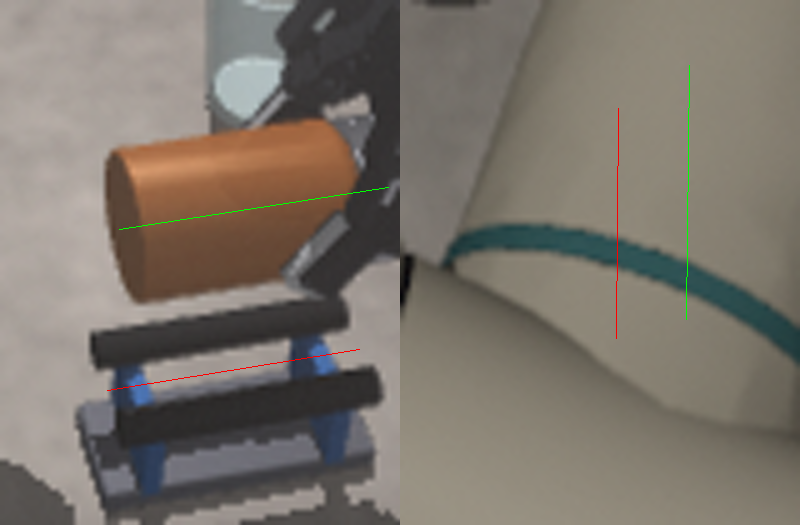

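The jar hangs level and parallel above the right-hand rest, its axis at about (307,272) in the side picture and in line with the overlay. I'm lowering it now.

play_rows(moves=[[0.06, 0, 0.08, 0, 0, 0], [0.12, 0, 0.165, 0, -0.004, 0], [0.18, -0.003, 0.25, 0, -0.004, 0], [0.23, -0.005, 0.325, 0.002, -0.004, -0.002], [0.266, -0.005, 0.376, 0.002, -0.004, -0.002], [0.266, -0.005, 0.376, 0.002, -0.004, -0.002], [0.266, -0.005, 0.376, 0.002, -0.004, -0.002]])

```text
t: 20.72
ee_pos: [0.6127, -0.3124, 0.0761]
tcp_rot: [[0.818, -0.031, -0.574], [-0.026, -1.0, 0.016], [-0.574, 0.002, -0.819]]
contact_force: [-0.3, -0.2, -3.4]
width: 0.68
gripper_force: 76.6
```

play_rows(moves=[[0.005, 0, 0.007, 0, 0, 0], [0.01, 0, 0.014, 0, 0, 0], [0.015, 0, 0.021, 0, 0, 0], [0.019, 0, 0.027, 0, 0, 0], [0.019, 0, 0.027, 0, 0, 0], [0.019, 0, 0.027, 0, 0, 0]])

```text
t: 21.48
ee_pos: [0.6125, -0.3122, 0.0717]
tcp_rot: [[0.818, -0.031, -0.575], [-0.026, -1.0, 0.016], [-0.575, 0.001, -0.818]]
contact_force: [-0.2, 0.1, -4.3]
width: 0.679
gripper_force: 76.6
```

```bash
python3 - <<'E'
from ik import *
a=np.radians(35); s=r.sense(); print(s["contact_force"],s["wrist_torque"],s["ee_pos"])
p,R=final(a,YAW,-1,lift=0); print(s["ee_pos"]-p, Ro.from_matrix(R.T@s["tcp_rot"]).as_rotvec())
E
```

```text
[-0.2345  0.1021 -4.3135] [ 0.049  -0.6636 -0.0005] [ 0.6125 -0.3122  0.0717]
[ 0.0004 -0.0006  0.0053] [-0.0007 -0.0015  0.0012]
```

Still about 5 mm up, so I'm creeping further down.

play_rows(moves=[[0.004, 0, 0.006, 0, 0, 0], [0.008, 0, 0.012, 0, 0, 0], [0.012, 0, 0.017, 0, 0, 0], [0.012, 0, 0.017, 0, 0, 0]])

```text
t: 21.98
ee_pos: [0.6125, -0.3122, 0.0691]
tcp_rot: [[0.818, -0.031, -0.575], [-0.026, -1.0, 0.017], [-0.575, 0.001, -0.818]]
contact_force: [0.2, 0.6, -4.7]
width: 0.684
gripper_force: 76.6
```

play_rows(moves=[[0.004, 0, 0.006, 0, 0, 0], [0.008, 0, 0.012, 0, 0, 0], [0.012, 0, 0.017, 0, 0, 0], [0.012, 0, 0.017, 0, 0, 0]])

```text
t: 22.48
ee_pos: [0.6125, -0.3122, 0.0666]
tcp_rot: [[0.818, -0.03, -0.575], [-0.026, -1.0, 0.017], [-0.575, 0.001, -0.818]]
contact_force: [-0.2, -0.1, -3.9]
width: 0.681
gripper_force: 76.6
```

play_rows(moves=[[0.004, 0, 0.006, 0, 0, 0], [0.008, 0, 0.012, 0, 0, 0], [0.012, 0, 0.017, 0, 0, 0], [0.012, 0, 0.017, 0, 0, 0]])

```text
t: 22.98
ee_pos: [0.6126, -0.3122, 0.0662]
tcp_rot: [[0.818, -0.031, -0.574], [-0.027, -1.0, 0.016], [-0.575, 0.002, -0.818]]
contact_force: [1.2, 1.6, 5.9]
width: 0.679
gripper_force: 77.6
```

```bash
python3 -c "
from h import *
s=r.sense();print(s['contact_force'],s['wrist_torque'],s['ee_pos'])"
```

```text
[1.1537 1.6373 5.9147] [ 0.01    0.0301 -0.1199] [ 0.6126 -0.3122  0.0662]
```

play_rows(moves=[[0, 0, 0, 0, 0, 0], [0, 0, 0, 0, 0, 0], [0, 0, 0, 0, 0, 0], [0, 0, 0, 0, 0, 0], [0, 0, 0, 0, 0, 0]], fingers=1)

```text
t: 23.6
ee_pos: [0.6125, -0.3123, 0.0641]
tcp_rot: [[0.818, -0.031, -0.575], [-0.026, -1.0, 0.017], [-0.575, 0.001, -0.818]]
contact_force: [0.2, 0.3, 0.3]
width: 1.001
gripper_force: 0.0
```

play_rows(moves=[[0, 0, -0.1, 0, 0, 0], [0, 0, -0.3, 0, 0, 0], [0, 0, -0.6, 0, 0, 0], [0, 0, -0.95, 0, 0, 0], [0, 0, -0.95, 0, 0, 0]])

```text
t: 24.22
ee_pos: [0.6807, -0.3143, 0.1607]
tcp_rot: [[0.822, -0.03, -0.568], [-0.027, -1.0, 0.013], [-0.569, 0.004, -0.823]]
contact_force: [0.0, -0.2, -0.7]
width: 1.003
gripper_force: 0.0
```

```bash
python3 - <<'E'
from h import *
s=r.sense(); print(s["ee_pos"],s["contact_force"],s["width"])
to(s["ee_pos"]+[-.18,.1,.06],s["tcp_rot"])
im=vision.camera("side"); cv2.imwrite("pics/s7.png",np.vstack([cv2.resize(im,(512,384))]))
E
```

```text
[ 0.6807 -0.3143  0.1607] [ 0.0437 -0.2271 -0.6921] 1.0032963615521933
shift [-1.5401 -0.786   0.4525] turn [0. 0. 0.]
```

View pics/s7.png

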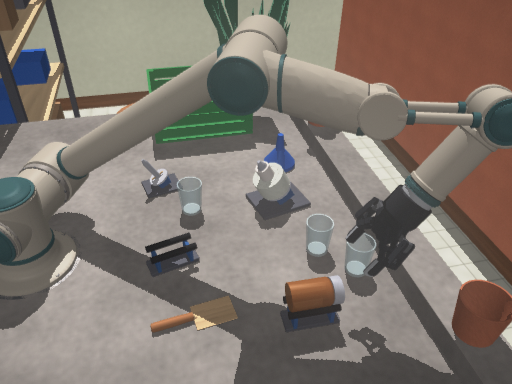

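```bash
python3 - <<'E'
from ik import *
im=vision.camera("side"); t=vision.camera("top"); h=np.array([np.cos(YAW),np.sin(YAW),0])
m=blobs(im,(270,265,90,60),lambda b,g,R:(R-b>45)&(R>60),50)[0].reshape(-1,2)
L=blobs(im,(320,265,40,50),lambda b,g,R:(b>170),20)[0].reshape(-1,2)
print("amber x",m[:,0].min(),m[:,0].max(),"y",m[:,1].min(),m[:,1].max(),"lid x",L[:,0].min(),L[:,0].max(),"y",L[:,1].min(),L[:,1].max())
for dx in(-.005,0,.005):
    def ext(s,rad):
        P=np.array([proj("side",REST+h*(s+dx)+rad*(np.cos(u)*np.array([-h[1],h[0],0])+np.sin(u)*np.array([0,0,1]))) for u in np.linspace(0,6.28,60)]); return P.min(0),P.max(0)
    print(dx,"bottom",ext(-.055,.03),"glass top",ext(.029,.03),"lid end",ext(.055,.029))
for n in("jj0",(305,127)),("jj1",(340,100)): pass
s=r.sense(); print(s["t"],s["contact_force"])
E
```

```text
amber x 286 333 y 277 308 lid x 329 343 y 275 287
-0.005 bottom (array([280.6889, 282.9245]), array([288.5073, 313.1058])) glass top (array([319.1506, 276.8312]), array([329.2022, 306.4592])) lid end (array([330.9781, 275.469 ]), array([341.356 , 303.9469]))
0 bottom (array([283.0127, 282.5564]), array([290.9669, 312.7042])) glass top (array([321.4013, 276.4745]), array([331.5856, 306.0702])) lid end (array([333.2098, 275.1152]), array([343.7134, 303.5622]))
0.005 bottom (array([285.3322, 282.189 ]), array([293.4216, 312.3034])) glass top (array([323.6478, 276.1185]), array([333.9644, 305.682 ])) lid end (array([335.4373, 274.7621]), array([346.0663, 303.1782]))
24.375 [-0.411  -0.3441  0.579 ]
```

The jar lies centred along the bars to within about 5 mm: amber glass at x 286–333 px, lid to 343 px. The roll is seated, the bystanders are where they started, and the arm is clear.

```bash
python3 -c "
from workcell import ticket
print(ticket.job_done())"
```

```text
the job is handed in; nothing more can be done
None
```

I handed the job in at about 24 s with the roll keyed and home on the larger holder's seat, the amber jar lying centred (within about 5 mm) on the right-hand rest, both released, and the other items looking undisturbed in the last picture; the hand-in did not report a verdict.

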